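# Glue-up of a double perch in the corner jig

## Task

Make a double-thickness perch in the corner jig: lay one of the two large equal perch blanks flat in the jig and let go of it, then stack the other squarely on it, both fully home in the corner against the back fence and the end stop. Finish while holding the upper blank in the fingers, pressed firmly against fence and stop at once as if the glue were taking; do not let go. Leave the small blank, wax tin and sanding block where they are.

Things in the scene. Friction and masses are not known exactly. Their poses are not given: they have to be found in the camera images.
- blank_a: one of two equal sawn perch blanks: a plain wooden block 50 x 95 x 28 mm, lying flat and loose on the bench at the start, about 80 g. Origin at the centre of its underside; x along its 50 mm width, y along its 95 mm length, z up. The two are interchangeable: either may be the lower one
- blank_b: one of two equal sawn perch blanks: a plain wooden block 50 x 95 x 28 mm, lying flat and loose on the bench at the start, about 80 g. Origin at the centre of its underside; x along its 50 mm width, y along its 95 mm length, z up. The two are interchangeable: either may be the lower one (this is the second of them)
- jig: gluing jig fixed to the bench: plywood plate 140 (x) x 190 (y) x 12 mm with back fence (far side, +x) and end stop (left, +y), 52 mm high (tops 64 mm above the bench), lined with slippery plastic. Origin: centre of the plate's underside, z up. A blank fully home has its length along jig y, its centre at jig x +20, y +22.5 mm, its underside 12 mm up as the lower blank, 40 mm up as the upper
- back_fence: the jig's back fence (origin and axes as the jig's): two wooden pieces 20 mm thick, stop faces at jig x = +45 mm facing -x, from jig y = -45 to -7.5 mm and +52.5 to +66 mm. The 60 mm gap between them (centre y +22.5) is open at the back and down to the plate; it takes the gripper finger on this side of a blank held across its width at mid-length
- end_stop: the jig's end stop (origin and axes as the jig's): one wooden piece 20 mm thick, stop face at jig y = +70 mm, facing -y, reaching from jig x = -39 to +41 mm. The stop faces are slick (friction about 0.12), wood on wood about 0.6, so weight borne down on the lower blank eats up the sideways push; 10 N each way with little downward push is firm enough
- jig_corner (a point): the point on the upper surface of the base plate where the planes of the two stop faces meet: jig x = +45, y = +70 mm, 12 mm above the bench; axes as the jig's
- small_blank: bystander: a smaller, darker wooden block 40 x 80 x 22 mm; origin at the centre of its underside
- wax_tin: bystander: closed round tin, diameter 67 mm, 36 mm high; origin at the centre of its underside
- sanding_block: bystander: cork sanding block 62 x 110 x 38 mm; origin at the centre of its underside
There are look-alikes about, which are no part of the job. Leave any blue or orange look-alike of the blank_a alone.

How it is judged (in metres and radians):
On the way:
1. one large blank lies flat on the jig's base plate, near the corner, and has been let go (((z of blank_a in the frame of jig between 0.01 and 0.014 m and horizontal distance between blank_a and jig_corner below 0.08 m and angle between blank_a's own z axis and vertical below 0.05 rad and contact force between blank_a and the fingers below 0.05 N) or (z of blank_b in the frame of jig between 0.01 and 0.014 m and horizontal distance between blank_b and jig_corner below 0.08 m and angle between blank_b's own z axis and vertical below 0.05 rad and contact force between blank_b and the fingers below 0.05 N))), for 0.2 s.
At the end, for the whole second after the job is handed in: One large blank flat on the jig plate, the other flat on it, both within 3.5 mm of the back fence and of the end stop and square within 0.06 rad; the upper one bears on the lower, is touched by the fingers (over 1 N) and presses on the fence and on the stop with over 2 N each (((x of blank_a in the frame of jig between 0.0165 and 0.0225 m and y of blank_a in the frame of jig between 0.019 and 0.025 m and z of blank_a in the frame of jig between 0.009 and 0.015 m and angle between each of blank_a, blank_b's own z axis and vertical below 0.06 rad and angle between the y axis of each of blank_a, blank_b and the y axis of jig, either way round below 0.06 rad and x of blank_b in the frame of jig between 0.0165 and 0.0225 m and y of blank_b in the frame of jig between 0.019 and 0.025 m and z of blank_b in the frame of jig between 0.037 and 0.043 m and contact force between blank_b and blank_a above 0.1 N and contact force between blank_b and back_fence above 2 N and contact force between blank_b and end_stop above 2 N and contact force between blank_b and the fingers above 1 N) or (x of blank_b in the frame of jig between 0.0165 and 0.0225 m and y of blank_b in the frame of jig between 0.019 and 0.025 m and z of blank_b in the frame of jig between 0.009 and 0.015 m and angle between each of blank_b, blank_a's own z axis and vertical below 0.06 rad and angle between the y axis of each of blank_b, blank_a and the y axis of jig, either way round below 0.06 rad and x of blank_a in the frame of jig between 0.0165 and 0.0225 m and y of blank_a in the frame of jig between 0.019 and 0.025 m and z of blank_a in the frame of jig between 0.037 and 0.043 m and contact force between blank_a and blank_b above 0.1 N and contact force between blank_a and back_fence above 2 N and contact force between blank_a and end_stop above 2 N and contact force between blank_a and the fingers above 1 N))); the arm keeps its last pose, push and grip.
It fails at once if a bystander (small blank, wax tin, sanding block) is moved by more than 20 mm (distance of any of small_blank, wax_tin, sanding_block from where it was at the start of the episode above 0.02 m).
It also fails if it takes over 69 s, if anything falls off the work surface, if the arm or the gripper's body presses on something with over 40 N, if the wrist force passes 120 N, or if a joint passes its speed limit or range.

## Robot

A 6-joint arm with a two-finger parallel gripper is mounted at the origin on a cart in front of the work surface, level with it; the furniture and walls round the work are solid. World frame = base frame: x ahead of the robot, y to its left, z up, the work surface at z = 0. Lengths are in mm, angles in rad, forces in N, time in s.
With the tool pointing down it reaches from about 350 to 775 mm from the base axis. Payload 5.5 kg.
Tool frame: the origin (TCP) lies between the finger pads; the fingertips stand 11 mm ahead of it and the grasp point (between the pads) lies 8 mm behind it (arm.finger_overhang is the z of the fingertips in the tool frame, in mm); z points along the fingers, y is the direction in which the jaws open and shut (so a half turn about z gives the same grasp; the last joint's range is limited). The gripper opens to 85 mm and grips with 20 to 120 N. Pads are 22 mm wide; open, the fingers measure 114 mm over their backs; the gripper's body (76 mm by 85 mm) begins 54 mm behind the grasp point. The pads swing forward as they close: fully open they stand 13 mm farther back than shut.
Start: joints at [-1.487, 0.313, 0.046, 1.304, 0, 1.431], TCP at [127.605, -560.703, 242.323] pointing down, gripper open.
Joint ranges: [-2.76, 2.76], [-0.86, 1.69], [-1.03, 1.26], [-2.2, 2.34], [-1.47, 1.5], [-3.14, 3.14]. Speed limits (rad/s): [2.57, 2.57, 3.14, 3.14, 3.14, 3.14].

## Interface

Orientations are given as a unit quaternion [w, x, y, z].
In Python, from rig import arm gives the robot as it stands.
- The arm moves only by the tool jog_arm, never from a script. Its arguments are lists of equal length, an entry for each row: "dp": the shift along the tool's x, y, z in m, a list of three; "rot": the turn, a rotation vector about the tool's x, y, z in degrees, a list of three. In form: {"dp": [[x, y, z], ...], "rot": [[rx, ry, rz], ...]}. A call has 1 to 5 rows; each row is the pose to reach, as a shift and turn from the pose measured when the call began, along the tool's axes at that moment; what a row does not reach only later rows make up. A row lasts 1/12 s, in which the tool goes at most 41.7 mm and 7.16 degrees, less where a joint would pass 70% of its speed; a pose out of reach is approached as far as the arm can. A call with a gripper value outside its range is refused whole. "hand" is the closure, from -1 (fully open) to 1 (shut), so that 0 is half open, set as the call begins (left out, the last holds). The fingers move at their own pace and stop on an object; "newtons" is the grip in N (left out, the last holds). Time passes only in rows, so rows that repeat a pose let the fingers close. It gives the time, the measured TCP pose, the force and the opening at its end, in the units of the state.
- arm.sense(): the state, without advancing time (a new reading comes with each control period).
- arm.capture(name): name is "side" or "top"; returns the picture (420x560x3 uint8, red, green, blue); there is no depth.
- arm.camera_info(name): a dict with "K" (3x3 intrinsics, pixels), "distortion" ([k1, k2, p1, p2, k3] as OpenCV has them; the pictures are not rectified), "origin" and "orientation" of the camera in the world. Camera axes: x right, y down, z forward; pixel columns grow to the right and rows downward; lengths in mm; the calibration is good to about 2 mm. A picture is of the moment at which its call begins. camera_info takes no time and is no camera call.
- arm.sign_off(): hands the job in, once; it reports no verdict.
Trained networks look in the newest picture that a camera, given by its name, has taken for a name from the list of things; names that differ only in an ending like _2 or _b are one class to them, and where a whole thing is asked for, a point or a joint stands for the part that bears it (a point fixed in the world has none). Each returns a list of dicts, best first, with "score" (0 to 1); they miss things now and then, are a little off and sometimes report something else, mostly with a low value. They report only what shows in the picture. A call takes as long as a camera call. They do not tell look-alikes from the thing itself.
- arm.search_frame(name, camera): "position" ([x, y, z] in mm, in world coordinates, good to about 4 mm: the middle of the surface that is visible of it).
- arm.regions_of(name, camera): "mask" (420x560 bool, what is visible of it).
The state is a dict: "t": time; "joints": joint angles; "qd": joint speeds; "joint_torque": joint torques, N m; "ee_pos": TCP position; "ee_rot": TCP orientation; "wrist_force": force on the tool from outside, world axes, zero at the start; "moment": the same for the moment, N m; "grip_width": finger opening in mm.
Only numpy, scipy, OpenCV 4.12 (cv2) and the standard library are available. Lean on these libraries where they do the work, as an engineer would, in place of code of your own. Each camera call takes 0.05 s, during which the arm holds its last target. There are 200 camera calls.

## Working session

There is one attempt and no reset: what is moved stays moved. The work goes in short steps, Python scripts to look and compute and a tool call to move; the robot and the scene stay as the last step left them, time stands still between calls to the robot, and variables do not carry over. Pictures are saved under pics/ and viewed, about 8 in all and at most 12, crops included, and the job is handed in when it is done.

Besides the shell and the picture viewer there is one more tool, called after "Call:" in YAML: its name, and indented under it one key for each argument. jog_arm: Moves the arm, as the interface text tells. Its arguments: {"type":"object","properties":{"dp":{"type":"array","items":{"type":"array","items":{"type":"number"}}},"rot":{"type":"array","items":{"type":"array","items":{"type":"number"}}},"hand":{"type":"number"},"newtons":{"type":"number"}},"required":["dp","rot"]}

```bash
mkdir -p pics; python3 - <<'E'
from rig import arm
import cv2,numpy as np
s=arm.sense(); print(s)
for c in("top","side"):
    im=arm.capture(c); cv2.imwrite(f"pics/{c}0.png",im[:,:,::-1]); i=arm.camera_info(c); print(c,i)
    for n in("blank_a","jig","back_fence","end_stop","small_blank","wax_tin","sanding_block"):
        print(n,[(np.round(d["position"]),round(d["score"],2)) for d in arm.search_frame(n,c)])
E
```

```text
{'t': 0.0, 'joints': array([-1.48659140e+00,  3.14035604e-01,  4.50117160e-02,  1.30362288e+00,
        8.19586216e-06,  1.43121889e+00]), 'qd': array([ 0.00033616,  0.00048944, -0.00102491, -0.00239582, -0.00012614,
       -0.00032871]), 'joint_torque': array([ 1.18233006e-04, -4.80626822e+01,  2.98533064e+01,  1.92877860e-02,
       -9.59000226e-05, -1.09313492e-08]), 'ee_pos': array([ 127.5680134 , -560.1735542 ,  241.40222665]), 'ee_rot': array([-9.24753852e-04,  9.93746285e-01,  1.11657805e-01,  2.97090153e-05]), 'wrist_force': array([ 0.99381608, -0.46267855,  0.11445869]), 'moment': array([-0.0001016 , -0.04807883,  0.01170744]), 'grip_width': 85.19906182184963}
top {'K': array([[480.46983212,   0.        , 279.77951289],
       [  0.        , 480.46983212, 205.16799699],
       [  0.        ,   0.        ,   1.        ]]), 'distortion': array([-0.16575849,  0.        ,  0.        ,  0.        ,  0.        ]), 'origin': array([ 436.90490549,  -69.99880887, 1315.21688408]), 'orientation': array([-0.02327707,  0.71275736, -0.6999945 ,  0.0379844 ])}
blank_a [(array([ 542., -278.
[... 744 characters left out ...]
28,  0.        ,  0.        ,  0.        ,  0.        ]), 'origin': array([ 39.9962441 , 971.79636188, 559.03340294]), 'orientation': array([ 0.11507085, -0.19341674,  0.81504504, -0.53390097])}
blank_a [(array([ 414., -195.,   22.]), 0.8), (array([ 535., -251.,   26.]), 0.78), (array([375., -27.,  26.]), 0.67), (array([ 547., -105.,   27.]), 0.63)]
jig [(array([502., 178.,  11.]), 0.63), (array([522., 239.,  42.]), 0.4)]
back_fence [(array([549., 131.,  46.]), 0.57)]
end_stop [(array([522., 241.,  42.]), 0.73), (array([ 545., -106.,   25.]), 0.42)]
small_blank [(array([709.,  67.,  23.]), 0.72)]
wax_tin [(array([665., -74.,  31.]), 0.77)]
sanding_block [(array([ 507., -418.,   27.]), 0.82)]
```

View pics/top0.png

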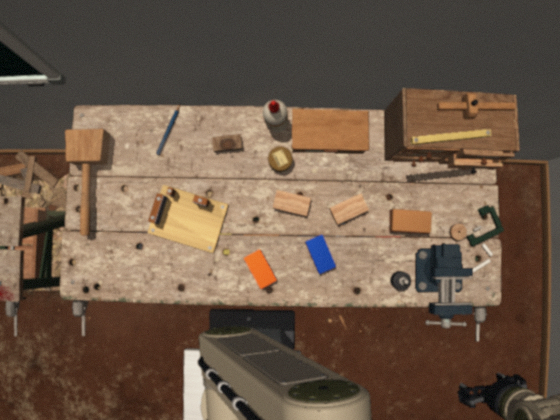

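View pics/side0.png

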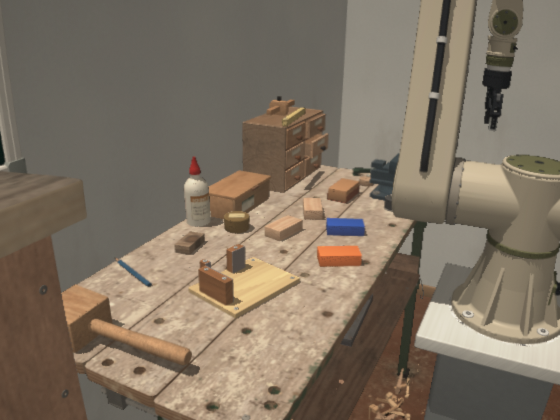

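Top view: the wooden blanks are at pixels (292,204) and (350,209). The orange (260,268) and blue (320,254) blocks are look-alikes. The jig is at (188,218), turned about -13°. Next I measure the poses with masks on metric planes.

```bash
cat > h.py <<'E'
from rig import arm
import cv2,numpy as np
from scipy.spatial.transform import Rotation as R
def cam(c):
    i=arm.camera_info(c); q=i["orientation"]
    return i["K"],i["distortion"],np.array(i["origin"]),R.from_quat([q[1],q[2],q[3],q[0]]).as_matrix()
def to_world(c,uv,z):
    K,d,o,M=cam(c)
    n=cv2.undistortPointsIter(np.float64(uv).reshape(-1,1,2),K,d,None,None,(3,50,1e-9)).reshape(-1,2)
    r=np.c_[n,np.ones(len(n))]@M.T
    return o+r*((z-o[2])/r[:,2])[:,None]
def to_px(c,P):
    K,d,o,M=cam(c); 
    return cv2.projectPoints(np.float64(P).reshape(-1,1,3),cv2.Rodrigues(M.T)[0],-M.T@o,K,d)[0].reshape(-1,2)
def ortho(c,im,z,x0,x1,y0,y1,s):
    # rows: x decreasing downward, cols: y decreasing rightward
    xs=x1-np.arange(0,x1-x0,1/s); ys=y1-np.arange(0,y1-y0,1/s)
    X,Y=np.meshgrid(xs,ys,indexing="ij")
    p=to_px(c,np.c_[X.ravel(),Y.ravel(),np.full(X.size,z)]).reshape(X.shape+(2,)).astype(np.float32)
    return cv2.remap(im,p[...,0],p[...,1],cv2.INTER_CUBIC)
def rect(c,m,z):
    k=cv2.findContours(m.astype(np.uint8),cv2.RETR_EXTERNAL,cv2.CHAIN_APPROX_NONE)[0]
    k=max(k,key=cv2.contourArea).reshape(-1,2)
    w=to_world(c,k,z)[:,:2].astype(np.float32)
    (cx,cy),(a,b),t=cv2.minAreaRect(w)
    if a>b: t+=90; a,b=b,a   # t = angle of short side
    return np.round([cx,cy,a,b,(t+90)%180-90],1)
def yaw():
    q=arm.sense()["ee_rot"]; return R.from_quat([q[1],q[2],q[3],q[0]]).as_matrix()
E
python3 - <<'E'
from h import *
im=arm.capture("top")
for d in arm.regions_of("blank_a","top"): print(rect("top",d["mask"],28),d["mask"].sum(),round(d["score"],2))
for d in arm.regions_of("jig","top"): print("jig",rect("top",d["mask"],12),d["mask"].sum(),d["score"])
cv2.imwrite("pics/ojig.png",ortho("top",im,12,390,610,30,290,3)[:,:,::-1])
cv2.imwrite("pics/obl.png",ortho("top",im,28,480,620,-330,-70,3)[:,:,::-1])
E
```

```text
[378.5 -44.9  46.7  90.7 -58.8] 574 0.94
[ 554.7 -126.4   53.2   99.4  -12.5] 698 0.87
[ 542.  -282.4   51.1   98.1   24.9] 643 0.65
jig [511.  157.2 143.  203.7 -15.7] 3671 0.61
```

View pics/ojig.png

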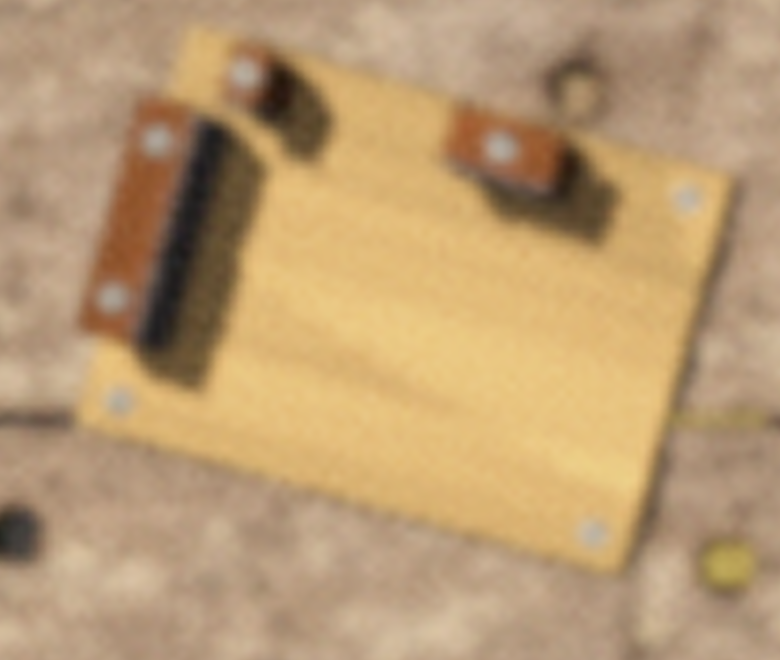

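View pics/obl.png

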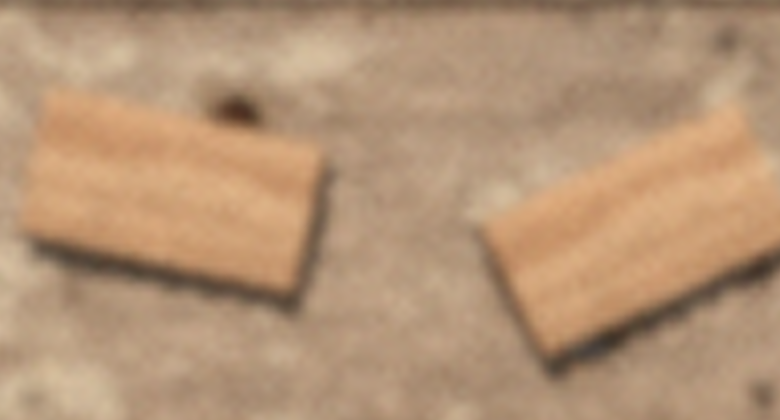

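Both pictures read clearly. In ojig, the plate corners are at (190,25), (735,178), (622,573) and (78,425), so the jig is at about (510,154.6) with yaw -15.6°. In obl, the blanks are at about (556,-127.5) yaw -12.6° and (542.5,-285) yaw +25.5°. The search net differs by about 7 mm in y, so I'll cross-check with the side camera.

```bash
python3 - <<'E'
from h import *
def box(cx,cy,t,z0,w=50,l=95,h=28):
    Rz=R.from_euler("z",t,degrees=True).as_matrix()
    return np.array([[x,y,z] for z in(0,h) for x,y in((-w/2,-l/2),(w/2,-l/2),(w/2,l/2),(-w/2,l/2))])@Rz.T+[cx,cy,z0]
L=[box(556,-127.5,-12.6,0),box(542.5,-285,25.5,0),box(510,154.6,-15.6,0,140,190,12)]
im=arm.capture("side")[:,:,::-1].copy()
im=cv2.resize(im[160:320,170:370],None,fx=4,fy=4,interpolation=cv2.INTER_CUBIC)[:600]
for b,c in zip(L,((0,255,0),(0,255,0),(255,0,0))):
    p=((to_px("side",b)-[170,160])*4+1.5).astype(np.int32)
    for k in((4,5,6,7),(0,1,2,3)): cv2.polylines(im,[p[list(k)]],True,c,1)
cv2.imwrite("pics/side1.png",im)
E
```

```text
(no output)
```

View pics/side1.png

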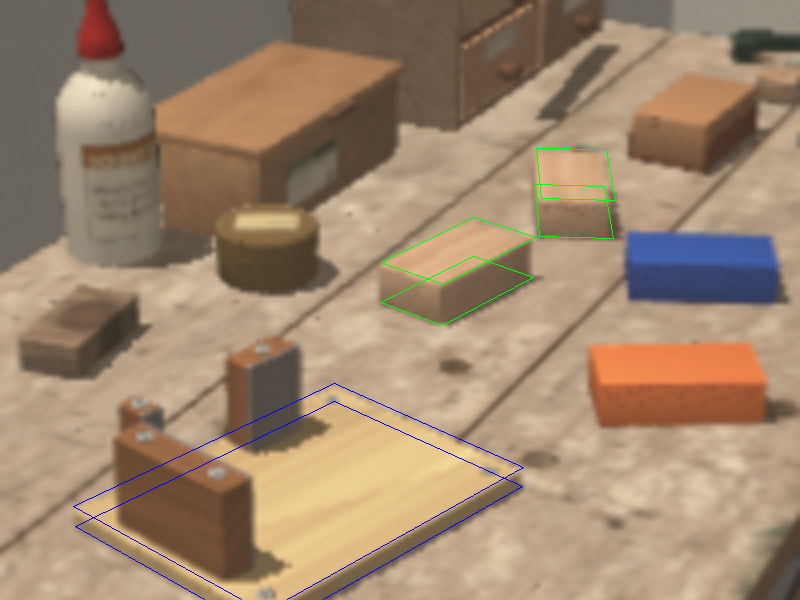

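The top-derived outlines fit the side view: blanks near (455,270) and (575,195), plate at (300,490). So those poses hold. Now I plan the travel to blank_b first, using a helper that turns world waypoints into tool-frame jogs.

```bash
cat >> h.py <<'E'
def down(a): # tool pose matrix, tool y at world yaw a deg, z down
    a=np.radians(a); y=np.array([np.cos(a),np.sin(a),0]); z=np.array([0,0,-1.]); return np.c_[np.cross(y,z),y,z]
def plan(target,ya,n=1):
    "n calls; each ends on an interpolated waypoint"
    s=arm.sense(); p=np.array(s["ee_pos"]); M=yaw(); T=down(ya); p0,M0=p,M
    rv=(R.from_matrix(M0.T@T)).as_rotvec()
    for k in range(1,n+1):
        f=k/n; P=p0+f*(np.array(target)-p0); N=M0@R.from_rotvec(f*rv).as_matrix()
        print("dp",np.round(M.T@(P-p)/1000,4).tolist(),"rot",np.round(R.from_matrix(M.T@N).as_rotvec(degrees=True),2).tolist()); p,M=P,N
def st():
    s=arm.sense(); M=yaw()
    print("t",round(s["t"],2),"p",np.round(s["ee_pos"],1),"yaw_y",round(np.degrees(np.arctan2(M[1,1],M[0,1])),2),"tilt",np.round(M[:2,2],4),"F",np.round(s["wrist_force"],1),"w",round(s["grip_width"],1),"q6",round(s["joints"][5],2))
E
python3 -c "
from h import *
st();print(arm.finger_overhang);plan([542.5,-285,150],25.5,4)"
```

```text
t 1.0 p [ 127.6 -560.7  242.3] yaw_y -77.18 tilt [-0.     -0.0001] F [ 0.1 -0.1 -0.4] w 85.5 q6 1.43
11.0
dp [0.1164, -0.0442, 0.0231] rot [0.0, 0.0, -25.67]
dp [0.1241, 0.0106, 0.0231] rot [0.0, 0.0, -25.67]
dp [0.1072, 0.0633, 0.0231] rot [0.0, 0.0, -25.67]
dp [0.0692, 0.1035, 0.0231] rot [0.0, 0.0, -25.67]
```

Call:
jog_arm:
  dp:
    - [0.0291, -0.011, 0.006]
    - [0.058, -0.022, 0.012]
    - [0.087, -0.033, 0.017]
    - [0.1164, -0.0442, 0.0231]
    - [0.1164, -0.0442, 0.0231]
  rot:
    - [0, 0, -6.4]
    - [0, 0, -12.8]
    - [0, 0, -19.2]
    - [0, 0, -25.67]
    - [0, 0, -25.67]
  hand: -1
  newtons: 40

```text
t: 1.42
ee_pos: [234.6, -488.0, 218.2]
ee_rot: [-0.001, 0.943, 0.334, 0.001]
wrist_force: [-0.8, -0.2, 0.0]
grip_width: 85.4
```

Call:
jog_arm:
  dp:
    - [0.031, 0.0026, 0.006]
    - [0.062, 0.0053, 0.012]
    - [0.093, 0.008, 0.017]
    - [0.1241, 0.0106, 0.0231]
    - [0.1241, 0.0106, 0.0231]
  rot:
    - [0, 0, -6.4]
    - [0, 0, -12.8]
    - [0, 0, -19.2]
    - [0, 0, -25.67]
    - [0, 0, -25.67]

```text
t: 1.83
ee_pos: [340.5, -414.9, 194.5]
ee_rot: [-0.002, 0.843, 0.538, 0.002]
wrist_force: [0.3, 0.5, -0.0]
grip_width: 85.3
```

Call:
jog_arm:
  dp:
    - [0.0268, 0.0158, 0.006]
    - [0.0536, 0.0316, 0.012]
    - [0.0804, 0.0475, 0.017]
    - [0.1072, 0.0633, 0.0231]
    - [0.1072, 0.0633, 0.0231]
  rot:
    - [0, 0, -6.4]
    - [0, 0, -12.8]
    - [0, 0, -19.2]
    - [0, 0, -25.67]
    - [0, 0, -25.67]

```text
t: 2.25
ee_pos: [445.8, -341.7, 171.1]
ee_rot: [-0.002, 0.7, 0.715, 0.003]
wrist_force: [-1.0, -0.5, 0.1]
grip_width: 85.7
```

```bash
python3 -c "
from h import *
st();plan([542.5,-285,110],25.5,1)"
```

```text
t 2.25 p [ 445.8 -341.7  171.1] yaw_y 1.21 tilt [0.0021 0.0075] F [-1.  -0.5  0.1] w 85.7 q6 0.75
dp [0.0542, 0.0978, 0.0617] rot [0.22, -0.39, -24.29]
```

Call:
jog_arm:
  dp:
    - [0.0135, 0.0245, 0.015]
    - [0.027, 0.049, 0.031]
    - [0.0406, 0.0734, 0.046]
    - [0.0542, 0.0978, 0.0617]
    - [0.0542, 0.0978, 0.0617]
  rot:
    - [0, 0, -6]
    - [0, 0, -12]
    - [0, 0, -18]
    - [0.2, -0.4, -24.3]
    - [0.2, -0.4, -24.3]

```text
t: 2.67
ee_pos: [544.1, -282.7, 106.8]
ee_rot: [-0.001, 0.531, 0.847, 0.001]
wrist_force: [-0.5, 0.2, 0.1]
grip_width: 85.5
```

```bash
python3 -c "
from h import *
arm.capture('top')
st();plan([542.5,-285,14],25.5,1)"
```

```text
t 2.72 p [ 542.7 -283.9  108. ] yaw_y 25.55 tilt [-0.0023  0.0015] F [ 0.3 -0.2 -0.6] w 85.2 q6 0.51
dp [-0.0011, -0.0006, 0.094] rot [-0.08, -0.13, 0.05]
```

Call:
jog_arm:
  dp:
    - [-0.001, -0.0005, 0.03]
    - [-0.001, -0.0005, 0.06]
    - [-0.001, -0.0005, 0.08]
    - [-0.001, -0.0005, 0.09]
    - [-0.001, -0.0005, 0.0935]
  rot:
    - [-0.1, -0.1, 0]
    - [-0.1, -0.1, 0]
    - [-0.1, -0.1, 0]
    - [-0.1, -0.1, 0]
    - [-0.1, -0.1, 0]

```text
t: 3.13
ee_pos: [540.6, -285.4, 13.2]
ee_rot: [-0.002, 0.535, 0.845, 0.0]
wrist_force: [0.0, 0.6, 0.8]
grip_width: 85.4
```

Call:
jog_arm:
  dp:
    - [0, 0, 0]
    - [0, 0, 0]
    - [0, 0, 0]
    - [0, 0, 0]
    - [0, 0, 0]
  rot:
    - [0, 0, 0]
    - [0, 0, 0]
    - [0, 0, 0]
    - [0, 0, 0]
    - [0, 0, 0]
  hand: 1
  newtons: 40

```text
t: 3.55
ee_pos: [541.8, -286.5, 15.2]
ee_rot: [0.0, 0.535, 0.845, -0.0]
wrist_force: [-0.8, -0.6, 4.6]
grip_width: 49.7
```

Call:
jog_arm:
  dp:
    - [0, 0, 0]
    - [0, 0, 0]
    - [0, 0, 0]
    - [0, 0, 0]
    - [0, 0, 0]
  rot:
    - [0, 0, 0]
    - [0, 0, 0]
    - [0, 0, 0]
    - [0, 0, 0]
    - [0, 0, 0]

```text
t: 3.97
ee_pos: [541.7, -286.4, 15.2]
ee_rot: [0.0, 0.535, 0.845, -0.0]
wrist_force: [-1.1, 1.0, 1.5]
grip_width: 49.1
```

```bash
python3 -c "
from h import *
st();plan([542.5,-285,110],25.5,1)"
```

```text
t 3.97 p [ 541.7 -286.4   15.2] yaw_y 25.34 tilt [ 0.     -0.0002] F [-1.1  1.   1.5] w 49.1 q6 0.51
dp [0.0009, 0.0013, -0.0948] rot [-0.0, 0.01, -0.16]
```

Call:
jog_arm:
  dp:
    - [0, 0, -0.02]
    - [0, 0, -0.055]
    - [0, 0, -0.09]
    - [0, 0, -0.1]
    - [0, 0, -0.1]
  rot:
    - [0, 0, 0]
    - [0, 0, 0]
    - [0, 0, 0]
    - [0, 0, 0]
    - [0, 0, 0]

```text
t: 4.38
ee_pos: [543.9, -287.8, 118.9]
ee_rot: [0.003, 0.535, 0.845, -0.0]
wrist_force: [-0.0, -1.4, -0.4]
grip_width: 49.5
```

```bash
python3 -c "
from h import *
st();plan([523,164,115],-15.6,3)"
```

```text
t 4.38 p [ 543.9 -287.8  118.9] yaw_y 25.35 tilt [ 0.0056 -0.0041] F [-0.  -1.4 -0.4] w 49.5 q6 0.51
dp [0.1391, 0.0582, 0.0006] rot [0.1, 0.09, 13.65]
dp [0.1489, 0.0237, 0.0008] rot [0.1, 0.09, 13.65]
dp [0.1503, -0.0121, 0.001] rot [0.1, 0.09, 13.65]
```

Call:
jog_arm:
  dp:
    - [0.03, 0.0125, 0]
    - [0.065, 0.027, 0]
    - [0.1, 0.042, 0]
    - [0.1391, 0.0582, 0]
    - [0.1391, 0.0582, 0]
  rot:
    - [0, 0, 3]
    - [0, 0, 6.5]
    - [0, 0, 10]
    - [0, 0, 13.65]
    - [0, 0, 13.65]

```text
t: 4.8
ee_pos: [533.8, -130.0, 115.7]
ee_rot: [-0.0, 0.63, 0.777, 0.0]
wrist_force: [-1.0, 0.8, -0.4]
grip_width: 49.2
```

Call:
jog_arm:
  dp:
    - [0.037, 0.006, 0]
    - [0.074, 0.012, 0]
    - [0.111, 0.018, 0]
    - [0.1489, 0.0237, 0]
    - [0.1489, 0.0237, 0]
  rot:
    - [0, 0, 3.4]
    - [0, 0, 6.8]
    - [0, 0, 10.2]
    - [0, 0, 13.65]
    - [0, 0, 13.65]

```text
t: 5.22
ee_pos: [523.6, 26.4, 113.9]
ee_rot: [-0.003, 0.716, 0.698, -0.0]
wrist_force: [0.2, 0.5, -0.7]
grip_width: 49.0
```

```bash
python3 -c "
from h import *
st();plan([523,164,115],-15.6,1)"
```

```text
t 5.22 p [523.6  26.4 113.9] yaw_y -1.48 tilt [-0.0046  0.004 ] F [ 0.2  0.5 -0.7] w 49.0 q6 1.49
dp [0.1375, -0.0041, -0.0006] rot [-0.3, -0.19, 14.12]
```

Call:
jog_arm:
  dp:
    - [0.035, -0.001, 0]
    - [0.07, -0.002, 0]
    - [0.105, -0.003, 0]
    - [0.1375, -0.0041, 0]
    - [0.1375, -0.0041, 0]
  rot:
    - [0, 0, 3.5]
    - [0, 0, 7]
    - [-0.2, -0.1, 10.5]
    - [-0.3, -0.2, 14.1]
    - [-0.3, -0.2, 14.1]

```text
t: 5.63
ee_pos: [521.8, 168.4, 112.7]
ee_rot: [-0.001, 0.795, 0.606, -0.0]
wrist_force: [0.1, 0.4, -0.7]
grip_width: 49.3
```

Call:
jog_arm:
  dp:
    - [0, 0, 0.0]
    - [0, 0, 0]
  rot:
    - [0, 0, 0]
    - [0, 0, 0]

```text
t: 5.8
ee_pos: [520.7, 168.3, 111.1]
ee_rot: [-0.002, 0.795, 0.607, -0.002]
wrist_force: [-0.2, 1.5, -1.3]
grip_width: 48.9
```

```bash
python3 - <<'E'
from h import *
im=arm.capture("top")
im2=arm.capture("side")
st();plan([523,164,31],-15.6,1)
a=cv2.resize(im[170:270,130:250],None,fx=4,fy=4,interpolation=cv2.INTER_CUBIC)
b=cv2.resize(im2[210:320,180:310],None,fx=3,fy=3,interpolation=cv2.INTER_CUBIC)[:400,:320]
o=np.zeros((400,800,3),np.uint8); o[:,:480]=a; o[:b.shape[0],480:480+b.shape[1]]=b
cv2.imwrite("pics/j1.png",o[:,:,::-1])
E
```

```text
t 5.9 p [521.4 167.3 111.7] yaw_y -15.37 tilt [-0.0038  0.0008] F [-0.2  0.2 -1. ] w 49.3 q6 2.0
dp [-0.0027, 0.0028, 0.0807] rot [-0.22, 0.01, 0.23]
```

View pics/j1.png

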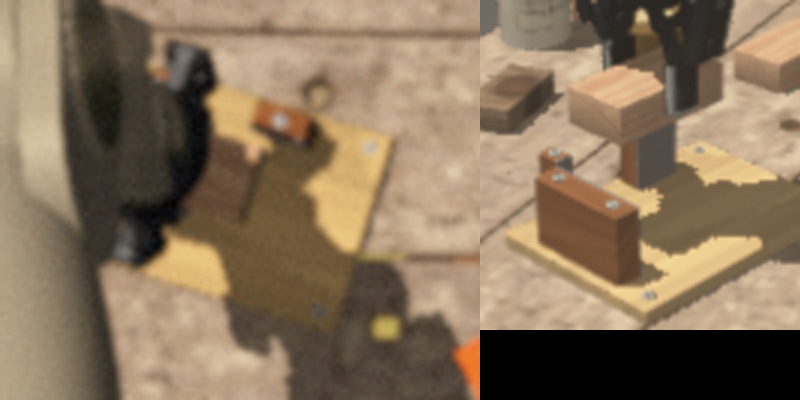

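The blank is held level above the plate (side part, about (640,105)) and is in line with the stops. Lowering it clear of both stops.

Call:
jog_arm:
  dp:
    - [-0.0027, 0.0028, 0.025]
    - [-0.0027, 0.0028, 0.05]
    - [-0.0027, 0.0028, 0.07]
    - [-0.0027, 0.0028, 0.08]
    - [-0.0027, 0.0028, 0.08]
  rot:
    - [-0.2, 0, 0.2]
    - [-0.2, 0, 0.2]
    - [-0.2, 0, 0.2]
    - [-0.2, 0, 0.2]
    - [-0.2, 0, 0.2]

```text
t: 6.32
ee_pos: [521.1, 162.4, 29.2]
ee_rot: [-0.001, 0.797, 0.604, -0.002]
wrist_force: [-0.7, -0.3, -0.9]
grip_width: 49.8
```

Call:
jog_arm:
  dp:
    - [0, 0, 0]
    - [0, 0, 0]
  rot:
    - [0, 0, 0]
    - [0, 0, 0]

```text
t: 6.48
ee_pos: [521.6, 161.8, 29.9]
ee_rot: [-0.001, 0.797, 0.604, -0.002]
wrist_force: [-0.9, 0.4, -1.2]
grip_width: 49.2
```

```bash
python3 -c "
from h import *
arm.capture('side');st();plan([535.3,170.9,30],-15.6,1)"
```

```text
t 6.53 p [521.9 162.1  30.3] yaw_y -15.7 tilt [-0.0039 -0.0008] F [ 0.5 -0.  -0.9] w 49.1 q6 2.0
dp [0.0121, 0.0105, 0.0002] rot [-0.21, 0.1, -0.1]
```

Call:
jog_arm:
  dp:
    - [0.003, 0.003, 0]
    - [0.006, 0.006, 0]
    - [0.009, 0.008, 0]
    - [0.01, 0.009, 0]
    - [0.01, 0.009, 0]
  rot:
    - [-0.2, 0, 0]
    - [-0.2, 0, 0]
    - [-0.2, 0, 0]
    - [-0.2, 0, 0]
    - [-0.2, 0, 0]

```text
t: 6.95
ee_pos: [533.5, 169.7, 30.3]
ee_rot: [0.001, 0.797, 0.604, -0.001]
wrist_force: [-0.2, 0.7, -0.6]
grip_width: 48.9
```

Call:
jog_arm:
  dp:
    - [0.001, 0, 0]
    - [0.002, 0, 0]
    - [0.003, 0, 0]
    - [0.004, 0, 0]
    - [0.004, 0, 0]
  rot:
    - [0, 0, 0]
    - [0, 0, 0]
    - [0, 0, 0]
    - [0, 0, 0]
    - [0, 0, 0]

```text
t: 7.37
ee_pos: [533.4, 170.0, 29.9]
ee_rot: [0.003, 0.798, 0.603, -0.004]
wrist_force: [-2.1, -13.3, 2.1]
grip_width: 48.9
```

```bash
cat >> h.py <<'E'
def jf(k=6):
    "mean force in tool axes over k camera periods, and jig-frame TCP"
    F=[];P=[]
    for _ in range(k): arm.capture("side"); s=arm.sense(); F.append(s["wrist_force"]);P.append(s["ee_pos"])
    p=np.mean(P,0); J=R.from_euler("z",-15.6,degrees=True).as_matrix().T@(p-[510,154.6,0])
    print("F tool",np.round(yaw().T@np.mean(F,0),2),"moment z",np.round(s["moment"],2),"tcp jig",np.round(J,2)); st()
E
python3 -c "
from h import *
jf(4)"
```

```text
F tool [-13.61   0.86  -1.69] moment z [-2.37  0.49  0.07] tcp jig [18.37 21.09 29.91]
t 7.57 p [533.4 170.   29.9] yaw_y -15.8 tilt [-0.003  -0.0091] F [ -2.  -13.8   1.9] w 48.9 q6 2.02
```

Call:
jog_arm:
  dp:
    - [0.003, 0.001, 0]
    - [0.003, 0.002, 0]
    - [0.003, 0.003, 0]
    - [0.003, 0.004, 0]
    - [0.003, 0.005, 0]
  rot:
    - [0, 0, 0]
    - [0, 0, 0]
    - [0, 0, 0]
    - [0, 0, 0]
    - [0, 0, 0]

```text
t: 7.98
ee_pos: [533.6, 169.8, 28.4]
ee_rot: [0.001, 0.798, 0.603, -0.009]
wrist_force: [-12.1, -4.5, 3.8]
grip_width: 49.5
```

```bash
python3 -c "
from h import *
jf(3)"
```

```text
F tool [-8.32 -8.86 -2.93] moment z [-0.96  1.91  0.13] tcp jig [18.66 20.98 28.33]
t 8.13 p [533.6 169.8  28.3] yaw_y -15.8 tilt [-0.0131 -0.0128] F [-11.2  -5.7   2.4] w 49.1 q6 2.02
```

Call:
jog_arm:
  dp:
    - [0.002, 0.002, 0.0005]
    - [0.002, 0.002, 0.001]
    - [0.0015, 0.0015, 0.0015]
    - [0.0015, 0.0015, 0.002]
    - [0.001, 0.001, 0.0025]
  rot:
    - [-0.4, 0.4, 0]
    - [-0.6, 0.6, 0]
    - [-0.6, 0.6, 0]
    - [-0.6, 0.6, 0]
    - [-0.6, 0.6, 0]

```text
t: 8.55
ee_pos: [533.6, 169.8, 27.1]
ee_rot: [0.002, 0.798, 0.603, -0.003]
wrist_force: [-7.1, -3.8, 16.9]
grip_width: 49.3
```

```bash
python3 -c "
from h import *
jf(3);print(yaw())"
```

```text
F tool [ -5.86  -5.44 -13.14] moment z [-0.48  1.44  0.09] tcp jig [18.66 21.02 27.15]
t 8.7 p [533.6 169.8  27.2] yaw_y -15.79 tilt [-0.0015 -0.0068] F [-7.2 -4.2 13.6] w 49.2 q6 2.01
[[ 2.72128791e-01  9.62259604e-01 -1.54138427e-03]
 [ 9.62235886e-01 -2.72132921e-01 -6.76562498e-03]
 [-6.92974902e-03  3.57946091e-04 -9.99975925e-01]]
```

Call:
jog_arm:
  dp:
    - [0, 0, 0]
    - [0, 0, 0]
    - [0, 0, 0]
    - [0, 0, 0]
    - [0, 0, 0]
  rot:
    - [0, 0.3, 0]
    - [0, 0.3, 0]
    - [0, 0.3, 0]
    - [0, 0.3, 0]
    - [0, 0.3, 0]
  hand: -1

```text
t: 9.12
ee_pos: [533.8, 169.9, 27.0]
ee_rot: [0.001, 0.798, 0.603, -0.001]
wrist_force: [-0.1, -0.5, -0.6]
grip_width: 85.4
```

Call:
jog_arm:
  dp:
    - [0, 0, 0]
    - [0, 0, 0]
    - [0, 0, 0]
    - [0, 0, 0]
  rot:
    - [0, 0, 0]
    - [0, 0, 0]
    - [0, 0, 0]
    - [0, 0, 0]

```text
t: 9.45
ee_pos: [533.8, 170.0, 26.9]
ee_rot: [0.001, 0.797, 0.603, -0.001]
wrist_force: [0.4, 0.1, -0.0]
grip_width: 85.7
```

Call:
jog_arm:
  dp:
    - [0, 0, -0.02]
    - [0, 0, -0.05]
    - [0, 0, -0.08]
    - [0, 0, -0.1]
    - [0, 0, -0.1]
  rot:
    - [0, 0, 0]
    - [0, 0, 0]
    - [0, 0, 0]
    - [0, 0, 0]
    - [0, 0, 0]

```text
t: 9.87
ee_pos: [536.9, 170.7, 131.9]
ee_rot: [0.003, 0.797, 0.603, 0.003]
wrist_force: [1.1, 1.3, -0.1]
grip_width: 85.1
```

```bash
python3 -c "
from h import *
st();plan([556,-127.5,110],-12.6,2)"
```

```text
t 9.87 p [536.9 170.7 131.9] yaw_y -15.77 tilt [ 0.0081 -0.0003] F [ 1.1  1.3 -0.1] w 85.1 q6 2.01
dp [-0.1409, 0.0497, 0.0111] rot [0.23, -0.05, -1.59]
dp [-0.1422, 0.0458, 0.011] rot [0.23, -0.05, -1.59]
```

Call:
jog_arm:
  dp:
    - [-0.035, 0.0125, 0]
    - [-0.07, 0.025, 0]
    - [-0.105, 0.0375, 0.005]
    - [-0.1409, 0.0497, 0.011]
    - [-0.1409, 0.0497, 0.011]
  rot:
    - [0, 0, 0]
    - [0, 0, -1]
    - [0, 0, -1.6]
    - [0.2, 0, -1.6]
    - [0.2, 0, -1.6]

```text
t: 10.28
ee_pos: [546.3, 15.9, 119.5]
ee_rot: [0.002, 0.791, 0.612, 0.001]
wrist_force: [-1.2, 0.7, -0.5]
grip_width: 85.4
```

Call:
jog_arm:
  dp:
    - [-0.035, 0.0115, 0]
    - [-0.07, 0.023, 0]
    - [-0.105, 0.0345, 0.005]
    - [-0.1422, 0.0458, 0.011]
    - [-0.1422, 0.0458, 0.011]
  rot:
    - [0, 0, 0]
    - [0, 0, -1]
    - [0, 0, -1.6]
    - [0.2, 0, -1.6]
    - [0.2, 0, -1.6]

```text
t: 10.7
ee_pos: [555.2, -139.1, 107.2]
ee_rot: [0.001, 0.784, 0.62, -0.001]
wrist_force: [1.9, 0.8, -0.2]
grip_width: 85.5
```

```bash
python3 - <<'E'
from h import *
im=arm.capture("top")
o=ortho("top",im,40,390,610,30,290,3)
cv2.imwrite("pics/j2.png",o[:,:,::-1])
st();plan([556,-127.5,14.5],-12.6,1)
E
```

```text
t 10.75 p [ 554.7 -136.2  107.4] yaw_y -13.26 tilt [-0.0011 -0.0008] F [-0.5  0.4 -0.8] w 85.7 q6 1.42
dp [0.0089, -0.0006, 0.0929] rot [-0.05, 0.06, -0.66]
```

View pics/j2.png

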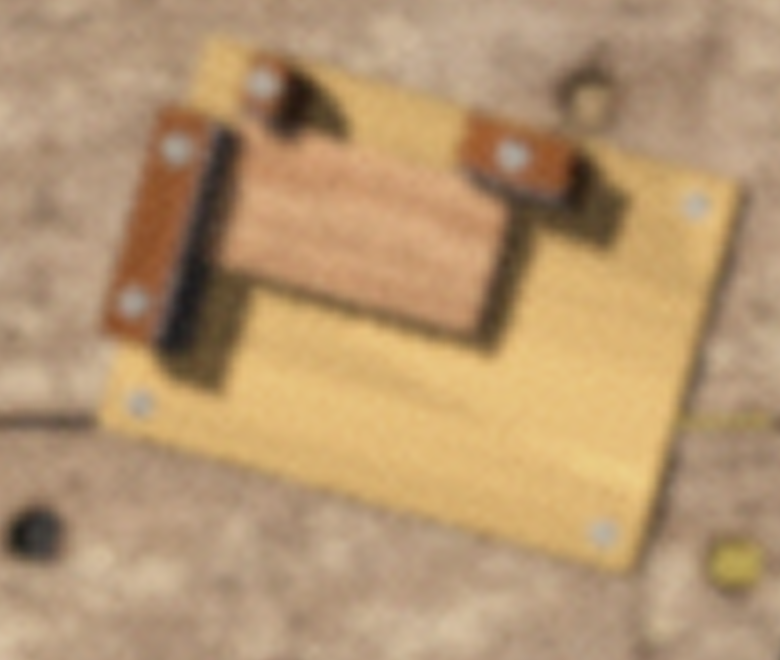

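The lower blank lies home: its left end is against the stop liner near (225,190) and its back edge meets the fence piece at (505,200). Now the second blank.

Call:
jog_arm:
  dp:
    - [0.0089, -0.0006, 0.03]
    - [0.0089, -0.0006, 0.06]
    - [0.0089, -0.0006, 0.08]
    - [0.0089, -0.0006, 0.09]
    - [0.0089, -0.0006, 0.0925]
  rot:
    - [0, 0, -0.6]
    - [0, 0, -0.6]
    - [0, 0, -0.6]
    - [0, 0, -0.6]
    - [0, 0, -0.6]

```text
t: 11.17
ee_pos: [554.1, -125.5, 12.6]
ee_rot: [-0.002, 0.78, 0.625, -0.002]
wrist_force: [-0.9, 0.4, 0.3]
grip_width: 85.4
```

Call:
jog_arm:
  dp:
    - [0, 0, 0]
    - [0, 0, 0]
    - [0, 0, 0]
  rot:
    - [0, 0, 0]
    - [0, 0, 0]
    - [0, 0, 0]

```text
t: 11.42
ee_pos: [555.1, -125.5, 13.9]
ee_rot: [-0.001, 0.78, 0.626, -0.001]
wrist_force: [0.3, 0.2, -1.0]
grip_width: 85.5
```

```bash
python3 -c "
from h import *
st();plan([556,-127.5,15.5],-12.6,1)"
```

```text
t 11.42 p [ 555.1 -125.5   13.9] yaw_y -12.55 tilt [-0.0036  0.0005] F [ 0.3  0.2 -1. ] w 85.5 q6 1.43
dp [-0.0018, 0.0013, -0.0016] rot [-0.21, 0.02, 0.05]
```

Call:
jog_arm:
  dp:
    - [-0.002, 0.001, -0.0015]
    - [-0.002, 0.001, -0.0015]
    - [-0.002, 0.001, -0.0015]
  rot:
    - [-0.2, 0, 0]
    - [-0.2, 0, 0]
    - [-0.2, 0, 0]

```text
t: 11.67
ee_pos: [556.5, -128.1, 16.5]
ee_rot: [0.001, 0.78, 0.625, 0.0]
wrist_force: [0.2, -0.5, -0.5]
grip_width: 85.1
```

Call:
jog_arm:
  dp:
    - [0, 0, 0]
    - [0, 0, 0]
    - [0, 0, 0]
    - [0, 0, 0]
    - [0, 0, 0]
  rot:
    - [0, 0, 0]
    - [0, 0, 0]
    - [0, 0, 0]
    - [0, 0, 0]
    - [0, 0, 0]
  hand: 1
  newtons: 60

```text
t: 12.08
ee_pos: [557.0, -128.3, 17.0]
ee_rot: [0.001, 0.78, 0.625, 0.001]
wrist_force: [0.5, -0.8, 3.5]
grip_width: 48.4
```

Call:
jog_arm:
  dp:
    - [0, 0, 0]
    - [0, 0, 0]
    - [0, 0, 0]
  rot:
    - [0, 0, 0]
    - [0, 0, 0]
    - [0, 0, 0]

```text
t: 12.33
ee_pos: [557.0, -128.3, 17.0]
ee_rot: [0.001, 0.78, 0.625, 0.001]
wrist_force: [0.2, 0.2, 3.5]
grip_width: 48.5
```

```bash
python3 -c "
from h import *
jf(2)"
```

```text
F tool [-0.87 -0.56 -2.1 ] moment z [ 0.03  0.07 -0.04] tcp jig [ 121.32 -259.86   17.01]
t 12.43 p [ 557.  -128.3   17. ] yaw_y -12.57 tilt [ 0.0029 -0.0014] F [-0.8 -0.8  2.1] w 48.4 q6 1.42
```

Call:
jog_arm:
  dp:
    - [0, 0, -0.02]
    - [0, 0, -0.055]
    - [0, 0, -0.09]
    - [0, 0, -0.115]
    - [0, 0, -0.12]
  rot:
    - [0, 0, 0]
    - [0, 0, 0]
    - [0, 0, 0]
    - [0, 0, 0]
    - [0, 0, 0]

```text
t: 12.85
ee_pos: [559.0, -129.0, 141.7]
ee_rot: [0.005, 0.78, 0.625, 0.002]
wrist_force: [0.8, 0.3, -0.0]
grip_width: 49.0
```

```bash
python3 -c "
from h import *
st();plan([521.5,163,130],-15.7,2)"
```

```text
t 12.85 p [ 559.  -129.   141.7] yaw_y -12.57 tilt [ 0.0095 -0.004 ] F [ 0.8  0.3 -0. ] w 49.0 q6 1.42
dp [0.1384, -0.0501, 0.0051] rot [0.29, 0.04, 1.57]
dp [0.137, -0.0539, 0.0055] rot [0.29, 0.04, 1.57]
```

Call:
jog_arm:
  dp:
    - [0.035, -0.0125, 0]
    - [0.07, -0.025, 0]
    - [0.105, -0.0375, 0.003]
    - [0.1384, -0.05, 0.005]
    - [0.1384, -0.05, 0.005]
  rot:
    - [0, 0, 0.5]
    - [0, 0, 1]
    - [0, 0, 1.6]
    - [0.3, 0, 1.6]
    - [0.3, 0, 1.6]

```text
t: 13.27
ee_pos: [537.5, 22.4, 134.2]
ee_rot: [-0.0, 0.787, 0.617, -0.0]
wrist_force: [0.6, 0.1, -1.7]
grip_width: 48.9
```

```bash
python3 -c "
from h import *
st();plan([521.5,163,130],-15.7,1)"
```

```text
t 13.27 p [537.5  22.4 134.2] yaw_y -13.83 tilt [-0.0002  0.0002] F [ 0.6  0.1 -1.7] w 48.9 q6 1.7
dp [0.1327, -0.0491, 0.0042] rot [-0.01, -0.01, 1.87]
```

Call:
jog_arm:
  dp:
    - [0.035, -0.0125, 0]
    - [0.07, -0.025, 0]
    - [0.105, -0.0375, 0.003]
    - [0.13, -0.049, 0.004]
    - [0.13, -0.049, 0.004]
  rot:
    - [0, 0, 0.5]
    - [0, 0, 1]
    - [0, 0, 1.6]
    - [0, 0, 1.9]
    - [0, 0, 1.9]

```text
t: 13.68
ee_pos: [518.9, 164.3, 128.7]
ee_rot: [-0.002, 0.796, 0.606, -0.001]
wrist_force: [-0.4, 0.3, -0.2]
grip_width: 48.8
```

Call:
jog_arm:
  dp:
    - [0, 0, 0]
    - [0, 0, 0]
    - [0, 0, 0]
  rot:
    - [0, 0, 0]
    - [0, 0, 0]
    - [0, 0, 0]

```text
t: 13.93
ee_pos: [518.7, 163.4, 128.0]
ee_rot: [-0.002, 0.796, 0.605, -0.001]
wrist_force: [0.7, 0.0, -0.6]
grip_width: 48.5
```

```bash
python3 -c "
from h import *
arm.capture('side');st();plan([521.5,163,60],-15.7,1)"
```

```text
t 13.98 p [519.  163.2 128.3] yaw_y -15.51 tilt [-0.0038  0.0011] F [ 0.6  0.1 -0.9] w 48.5 q6 2.0
dp [0.0005, 0.0028, 0.0682] rot [-0.23, -0.0, 0.19]
```

Call:
jog_arm:
  dp:
    - [0, 0.0028, 0.025]
    - [0, 0.0028, 0.045]
    - [0, 0.0028, 0.058]
    - [0, 0.0028, 0.066]
    - [0, 0.0028, 0.0675]
  rot:
    - [-0.2, 0, 0.2]
    - [-0.2, 0, 0.2]
    - [-0.2, 0, 0.2]
    - [-0.2, 0, 0.2]
    - [-0.2, 0, 0.2]

```text
t: 14.4
ee_pos: [520.5, 161.3, 59.2]
ee_rot: [-0.001, 0.798, 0.603, -0.001]
wrist_force: [0.1, 0.3, -1.0]
grip_width: 48.6
```

Call:
jog_arm:
  dp:
    - [0.003, 0.003, 0]
    - [0.006, 0.006, 0]
    - [0.008, 0.008, 0]
    - [0.009, 0.009, 0]
    - [0.009, 0.009, 0]
  rot:
    - [0, 0, 0]
    - [0, 0, 0]
    - [0, 0, 0]
    - [0, 0, 0]
    - [0, 0, 0]

```text
t: 14.82
ee_pos: [532.6, 167.8, 59.8]
ee_rot: [-0.0, 0.798, 0.603, -0.001]
wrist_force: [0.6, -0.2, -1.8]
grip_width: 48.5
```

```bash
python3 -c "
from h import *
jf(3)"
```

```text
F tool [-0.08  0.59  0.91] moment z [-0.02  0.    0.  ] tcp jig [17.67 18.53 59.53]
t 14.97 p [531.8 167.6  59.4] yaw_y -15.8 tilt [-0.0028 -0.0004] F [ 0.7 -0.2 -0.7] w 48.5 q6 2.01
```

Call:
jog_arm:
  dp:
    - [0.001, 0.001, 0]
    - [0.002, 0.002, 0]
    - [0.003, 0.003, 0]
    - [0.004, 0.003, 0]
    - [0.0045, 0.003, 0]
  rot:
    - [0, 0, 0]
    - [0, 0, 0]
    - [0, 0, 0]
    - [0, 0, 0]
    - [0, 0, 0]

```text
t: 15.38
ee_pos: [533.9, 170.6, 58.7]
ee_rot: [-0.001, 0.798, 0.603, -0.003]
wrist_force: [-6.0, -3.9, 0.8]
grip_width: 49.1
```

```bash
python3 -c "
from h import *
jf(3)"
```

```text
F tool [-3.16 -4.91 -0.33] moment z [-0.3   1.08  0.1 ] tcp jig [18.67 21.85 58.67]
t 15.53 p [533.9 170.6  58.7] yaw_y -15.79 tilt [-0.0068 -0.0018] F [-5.9 -1.4  0.4] w 48.7 q6 2.01
```

Call:
jog_arm:
  dp:
    - [0.001, 0.001, 0.0005]
    - [0.001, 0.001, 0.001]
    - [0.001, 0.001, 0.0015]
    - [0.001, 0.001, 0.0018]
    - [0.001, 0.001, 0.002]
  rot:
    - [-0.3, 0.1, 0]
    - [-0.3, 0.1, 0]
    - [-0.3, 0.1, 0]
    - [-0.3, 0.1, 0]
    - [-0.3, 0.1, 0]

```text
t: 15.95
ee_pos: [533.9, 170.6, 57.1]
ee_rot: [0.0, 0.798, 0.603, -0.002]
wrist_force: [-7.6, -2.4, 8.2]
grip_width: 48.8
```

```bash
python3 -c "
from h import *
jf(3)"
```

```text
F tool [-5.2  -6.41 -6.69] moment z [-0.53  1.2   0.05] tcp jig [18.7  21.86 57.12]
t 16.1 p [533.9 170.6  57.1] yaw_y -15.8 tilt [-0.003  -0.0032] F [-7.1 -4.   6.6] w 49.0 q6 2.01
```

Call:
jog_arm:
  dp:
    - [0.002, 0.002, 0]
    - [0.003, 0.003, 0]
    - [0.004, 0.0035, 0]
    - [0.004, 0.0035, 0]
    - [0.004, 0.0035, 0]
  rot:
    - [-0.2, 0.1, 0]
    - [-0.2, 0.2, 0]
    - [-0.2, 0.2, 0]
    - [-0.2, 0.2, 0]
    - [-0.2, 0.2, 0]

```text
t: 16.52
ee_pos: [533.9, 170.7, 57.1]
ee_rot: [0.001, 0.798, 0.603, -0.005]
wrist_force: [-15.9, -10.9, 12.7]
grip_width: 49.0
```

```bash
python3 - <<'E'
from h import *
jf(4)
im=arm.capture("side")
cv2.imwrite("pics/f.png",cv2.resize(im[190:320,160:330],None,fx=4,fy=4,interpolation=cv2.INTER_CUBIC)[:,:,::-1])
E
```

```text
F tool [-14.38 -11.4  -13.28] moment z [-1.98  2.52  0.27] tcp jig [18.75 21.89 57.12]
t 16.72 p [533.9 170.6  57.1] yaw_y -15.84 tilt [-0.0064 -0.0069] F [-14.3 -10.6  13.3] w 48.8 q6 2.02
```

View pics/f.png

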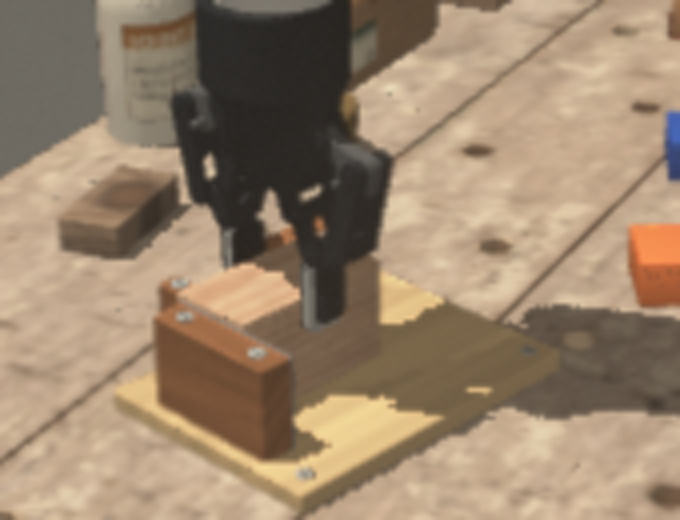

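The two blanks are stacked flush at (320,320), and both stops are loaded. The downward push of 13 N is more than needed, so I'll ease it.

Call:
jog_arm:
  dp:
    - [0.004, 0.004, -0.0007]
    - [0.004, 0.004, -0.0007]
    - [0.004, 0.004, -0.0007]
    - [0.004, 0.004, -0.0007]
  rot:
    - [-0.2, 0.3, 0]
    - [-0.2, 0.3, 0]
    - [-0.2, 0.3, 0]
    - [-0.2, 0.3, 0]

```text
t: 17.1
ee_pos: [533.9, 170.7, 57.2]
ee_rot: [0.0, 0.798, 0.603, -0.007]
wrist_force: [-14.8, -10.7, 10.4]
grip_width: 48.7
```

```bash
python3 -c "
from h import *
jf(6)"
```

```text
F tool [-14.41 -11.55 -10.19] moment z [-1.79  2.5   0.25] tcp jig [18.75 21.89 57.24]
t 17.4 p [533.9 170.6  57.3] yaw_y -15.87 tilt [-0.0105 -0.0088] F [-14.4 -10.4  11.2] w 48.9 q6 2.02
```

Call:
jog_arm:
  dp:
    - [0.004, 0.004, -0.0018]
    - [0.004, 0.004, -0.0018]
    - [0.004, 0.004, -0.0018]
    - [0.004, 0.004, -0.0018]
  rot:
    - [-0.4, 0.5, 0]
    - [-0.4, 0.5, 0]
    - [-0.4, 0.5, 0]
    - [-0.4, 0.5, 0]

```text
t: 17.73
ee_pos: [533.9, 170.6, 57.5]
ee_rot: [0.0, 0.798, 0.603, -0.007]
wrist_force: [-11.7, -9.3, 4.1]
grip_width: 48.8
```

```bash
python3 -c "
from h import *
jf(6)"
```

```text
F tool [-12.64  -9.42  -4.01] moment z [-1.74  2.24  0.39] tcp jig [18.71 21.89 57.53]
t 18.03 p [533.9 170.6  57.5] yaw_y -15.9 tilt [-0.0109 -0.0084] F [-12.   -9.7   4. ] w 48.8 q6 2.02
```

```bash
python3 -c "
from h import *
arm.sign_off();st()"
```

```text
the job is handed in; nothing more can be done
the job is handed in; nothing more can be done
```

The job is handed in. One blank lies released on the jig plate in the corner, and the other is stacked on it, still held in the fingers and pressed into the corner. No verdict is reported.

- **Placing:** I took the blank farther from the jig first, set it down against both stops and let go. A top view showed it home. I then set the second blank on it.
- **Last force reading, at 18.0 s:** about 12.6 N toward the end stop, 9.4 N toward the back fence and 4 N downward. The gripper opening was 48.8 mm and the tool tilt about 0.014 rad.
- **Position:** the tool stopped at jig x 18.7, y 21.9 mm by my jig estimate. The 1.3 and 0.6 mm differences from nominal are within the calibration and grip error, and contact showed on both sides.
- **Last picture:** the side view, taken about 1 s before hand-in, showed the two blanks flush.

**Disagreements and gaps**
- The trained search was about 7 mm off in y for both blanks. I used my own outlines instead, which matched the side view.
- I eased the downward push from 13 N to 4 N after that last picture, and the tool rose about 0.4 mm. I took no new picture and did not re-measure the lower blank after stacking.
- I did not measure the small blank, wax tin and sanding block again, but the arm never worked close to them.

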